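# Refit the scrub panel in the brush-washing tub

## Robot

A 6-joint arm with a two-finger parallel gripper is mounted at the origin on the work surface. World frame = base frame: x ahead of the robot, y to its left, z up, the work surface at z = 0. Lengths are in mm, angles in rad, forces in N, time in s.
With the tool pointing down it reaches from about 425 to 925 mm from the base axis. Payload 12.5 kg.
Tool frame: the origin (TCP) lies at the very end of the fingers, on their centre line; the grasp point (between the pads) lies 19 mm behind it; x points along the fingers, y is the direction in which the jaws open and shut, and the axes are right-handed (so a half turn about x gives the same grasp; the last joint's range is limited). The gripper opens to 85 mm and grips with 20 to 120 N. Pads are 22 mm wide; open, the fingers measure 114 mm over their backs; the gripper's body (76 mm by 85 mm) begins 54 mm behind the grasp point. The pads swing forward as they close: fully open they stand 13 mm farther back than shut.
Start: joints at [-1.262, 0.491, 1.559, -0, 1.092, -0.106], TCP at [251.903, -572.005, 231.327] pointing down, gripper open.
Joint ranges: [-3.1, 3.1], [-0.84, 2.19], [0.05, 2.79], [-1.13, 4.28], [0.06, 2.93], [-2.69, 2.69]. Speed limits (rad/s): [2.22, 2.22, 2.79, 3.14, 3.14, 3.14].

## Interface

Orientations are given as a unit quaternion [w, x, y, z].
In Python, from plant import env gives the robot as it stands.
- The arm moves only by the shell command python3 -m handwheel 'ROWS' [FORCE]. ROWS is JSON, a list of rows, each a list of 3 entries, a list of its own where there are three numbers: the gripper command: -1 is fully open, 1 is shut, values between are in proportion, then the shift along the tool's x, y, z in m, then the turn, a rotation vector about the tool's x, y, z in rad. A call has 1 to 5 rows; each row is the pose to reach, as a shift and turn from the pose measured when the call began, along the tool's axes at that moment; what a row does not reach only later rows make up. A row lasts 1/12 s, in which the tool goes at most 41.7 mm and 7.16 degrees, less where a joint would pass 70% of its speed; a pose out of reach is approached as far as the arm can. A call with a gripper value outside its range is refused whole. The fingers move at their own pace and stop on an object; FORCE is the grip in N (left out, the last holds). Time passes only in rows, so rows that repeat a pose let the fingers close. It gives the time, the measured TCP pose, the force and the opening at its end, in the units of the state.
- env.get_state(): the state, without advancing time (a new reading comes with each control period).
- env.capture(name): name is "scene" or "top" or "wrist"; returns a dict with "color" (400x640x3 uint8, red, green, blue), "fx", "fy", "cx", "cy" (pixels), "rvec" (rotation vector, rad) and "tvec" (3), from world to camera coordinates, as OpenCV has them; the wrist camera has in their place "T_tool_cam" (4x4, takes a point from camera to tool coordinates, whose origin is the TCP and whose axes are the tool frame's). Camera axes: x right, y down, z forward; pixel columns grow to the right and rows downward; lengths in mm; the calibration is good to about 2 mm. A picture is of the moment at which its call begins: read the wrist's pose just before it. There is no depth.
- env.finish_job(): hands the job in, once; it reports no verdict.
Trained networks look in a picture, given as the dict that the camera call returned (one of the last four; its "shot" number tells which), for a name from the list of things; names that differ only in an ending like _2 or _b are one class to them, and where a whole thing is asked for, a point or a joint stands for the part that bears it (a point fixed in the world has none). Each returns a list of dicts, best first, with "score" (0 to 1); they miss things now and then, are a little off and sometimes report something else, mostly with a low value. They report only what shows in the picture. A call takes as long as a camera call.
- env.boxes_of(picture, thing): "box" ([left, top, right, bottom] in pixels, round what is visible of it).
- env.trace(picture, thing): "pixels" (400x640 bool, what is visible of it) and "box" ([left, top, right, bottom] in pixels, round what is visible of it).
The state is a dict: "time": time; "joints": joint angles; "qvel": joint speeds; "joint_efforts": joint torques, N m; "eef_pos": TCP position; "tool_rot": TCP orientation; "ft_force": force on the tool from outside, world axes, zero at the start; "torque": the same for the moment, N m; "grip_width": finger opening in mm.
Only numpy, scipy, OpenCV 4.12 (cv2) and the standard library are available. Lean on these libraries where they do the work, as an engineer would, in place of code of your own. Each camera call takes 0.05 s, during which the arm holds its last target.

## Task

Refit the green scrub panel in the blue brush-washing tub. It is longer than the opening, so tilt it, work one end in under the yellow brush block, let the other end down past the blue lip and settle it flat on the ledges; then slide it back under the lip until you feel it press firmly into the sprung rubber strip hidden in the groove, and let go so that it stays flat and bearing on the strip. Never force, jam or drop the panel in the tub, and leave the paint pots, cup and brushes alone.

Things in the scene. Friction and masses are not known exactly. Their poses are not given: they have to be found in the camera images.
- tub: Blue brush-washing tub, fixed to the table, 234 mm long (its x), 132 mm wide (its y). Origin: on the table, under the middle of its opening; z up. A yellow brush block with dark sockets bridges its +x end, a blue lip its -x end. Opening: x = -82 to 82 mm, 120 mm wide between the long walls (tops 62 mm high). The empty floor is 6 mm thick.
- tub_ledge (a point): Middle of the opening at ledge height, 35 mm above the table; axes as the tub's. The panel's ledges run round the inside at this height, 10 mm wide along the long walls and also under block and lip.
- tub_block (a point): Lower inner edge of the yellow brush block, mid-width: x = 82, z = 59 mm of the tub; axes as the tub's. The block's inner face is upright, its top 80 mm high. Beneath it is a deep pocket, 24 mm high over the ledge, that ends at a wall 31 mm further on (x = 113 mm).
- tub_lip (a point): Lower inner edge of the blue lip, mid-width: x = -82, z = 47 mm of the tub; axes as the tub's. The lip's inner face is upright, its top 80 mm high. Beneath it is a groove, 12 mm high over the ledge, that holds the sprung rubber strip.
- panel: Green panel with white ribs (scrub panel), scrub panel flat on the table, 190 mm long (its x), 112 mm wide (its y), 8 mm thick, 0.27 to 0.43 kg, the same both ways round. Origin: centre of its underside; z up. In the middle two posts carry an upright orange grip bar 62 mm long (along x), 14 mm thick (along y), 57 to 79 mm above the underside. It is longer than the tub's opening (164 mm).
- panel_grip (a point): Centre of the panel's orange grip bar, 68 mm above the panel's underside; axes as the panel's.
- panel_end_a (a point): Middle of the panel's +x end, at its underside.
- panel_end_b (a point): Middle of the panel's -x end, at its underside.
- strip (a joint): How far the sprung strip in the groove is pressed in (towards the tub's -x), in m: 0 at rest, 0.004 bottomed; 2 N per mm. 104 mm wide, as high as the panel's edge. At rest its face stands 8 to 20 mm in from the lip's inner edge (x = -90 to -102 mm), set differently each time and unseen: feel for it. The panel's friction on the ledges keeps it bearing on the strip.
- water_cup: Green plastic water cup, 76 mm wide, 100 mm tall, origin under its centre. Bystander.
- brush_1: Paintbrush with yellow handle, 200 mm, lying on the table. Bystander.
- brush_2: Paintbrush with wooden handle, 180 mm, lying on the table. Bystander.
- pot_orange: Small orange paint pot with grey cap, 38 mm wide, 66 mm tall, origin under its centre. Bystander.
- pot_green: Small green paint pot with grey cap, 38 mm wide, 66 mm tall, origin under its centre. Bystander.
- pot_yellow: Small yellow paint pot with blue cap, 38 mm wide, 66 mm tall, origin under its centre. Bystander.
- pot_white: Small white paint pot with grey cap, 38 mm wide, 66 mm tall, origin under its centre. Bystander.

How it is judged (in metres and radians):
On the way, in this order (a step that is already met when the one before it is completed fails the run):
1. one end of the panel is under the yellow brush block while its other end is still above the tub (((x of panel_end_a in the frame of tub above 0.092 m and z of panel_end_a in the frame of tub below 0.06 m and z of panel_end_b in the frame of tub above 0.08 m) or (x of panel_end_b in the frame of tub above 0.092 m and z of panel_end_b in the frame of tub below 0.06 m and z of panel_end_a in the frame of tub above 0.08 m))), for 0.05 s.
2. the panel lies flat on the ledges inside the tub (z of panel_end_a in the frame of tub between 0.0315 and 0.0385 m and z of panel_end_b in the frame of tub between 0.0315 and 0.0385 m and y of panel in the frame of tub between -0.007 and 0.007 m), for 0.2 s.
3. flat on the ledges, the panel has been pressed at least 1.5 mm into the sprung strip under the lip (all of step 2 and value of joint strip above 0.0015 m), for 0.2 s.
At the end, for the whole second after the job is handed in: The panel is released and at rest flat on the tub's ledges (both ends within 3.5 mm of ledge height, tilt under 2 degrees), centred across the tub within 7 mm and square with it within 3.4 degrees, one end under the blue lip and still bearing on the sprung strip (pressed in by more than 0.2 mm) (all of step 2 and x of any of panel_end_a, panel_end_b in the frame of tub below -0.086 m and angle between the x axis of panel and the x axis of tub, either way round below 0.06 rad and angle between panel's own z axis and vertical below 0.035 rad and value of joint strip above 0.0002 m and linear speed of panel below 0.01 m/s); the robot touches nothing.
It fails at once if the panel is forced, jammed or dropped: more than 30 N between panel and tub (contact force between panel and tub above 30 N).
It fails at once if the hand or arm bears on the tub with more than 15 N (contact force between any of the fingers, the arm and tub above 15 N).
It fails at once if a pot, the cup or a brush is moved by more than 25 mm (distance of any of pot_orange, pot_green, pot_yellow, pot_white, water_cup, brush_1, brush_2 from where it was at the start of the episode above 0.025 m).
It also fails if it takes over 70 s, if anything falls off the work surface, if the arm or the gripper's body presses on something with over 40 N, if the wrist force passes 120 N, or if a joint passes its speed limit or range.

## Working session

There is one attempt and no reset: what is moved stays moved. The work goes in short steps, Python scripts to look and compute and a shell command to move; the robot and the scene stay as the last step left them, time stands still between calls to the robot, and variables do not carry over. Pictures are saved under pics/ and viewed, and the job is handed in when it is done.

```bash
ls -la; mkdir -p pics; python3 - <<'E'
from plant import env
import cv2
s=env.get_state(); print(s)
for n in ["scene","top","wrist"]:
    p=env.capture(n); cv2.imwrite(f"pics/{n}0.png",p["color"][:,:,::-1])
    print(n,{k:v for k,v in p.items() if k!="color"})
E
```

```text
total 12
drwxr-xr-x  3 agent agent 4096 Dec  6 07:27 .
drwxr-xr-x 23 root  root  4096 Dec  6 07:27 ..
drwxr-xr-x  2 agent agent 4096 Dec  6 07:27 pics
{'time': 0.0, 'joints': array([-1.26157245e+00,  4.91529825e-01,  1.55947437e+00, -7.07146923e-06,
        1.09169822e+00, -1.05648748e-01]), 'qvel': array([ 0.00030611, -0.00153399,  0.00033866,  0.00045295, -0.00160568,
       -0.00044387]), 'joint_efforts': array([-1.18877911e-04, -6.18448806e+01, -2.61587030e+01, -1.45323497e-04,
        4.20849945e-03, -1.09652217e-05]), 'eef_pos': array([ 251.83938319, -571.75534785,  230.73763066]), 'tool_rot': array([-0.14524095, -0.6919055 , -0.14602116,  0.69198965]), 'ft_force': array([0.03805647, 1.08485054, 0.28677431]), 'torque': array([-0.01529057,  0.03024085, -0.01197819]), 'grip_width': 85.74594306901471}
scene {'fx': 479.25640391361486, 'fy': 479.25640391361486, 'cx': 316.8774465366738, 'cy': 193.716435599199, 'rvec': array([ 1.23666935,  2.35910131, -0.88500794]), 'tvec': array([ 313.27286601, -273.35482242, 1574.13442011]), 'shot': 1}
top {'fx': 473.8038336124406, 'fy': 473.8038336124406, 'cx': 318.63247582268224, 'cy': 192.56098451127122, 'rvec': array([ 2.20838994, -2.16452182,  0.06162632]), 'tvec': array([ -11.288695  ,  550.71429772, 1514.54531406]), 'shot': 2}
wrist {'fx': 295.8059014891813, 'fy': 295.8059014891813, 'cx': 318.6391362293288, 'cy': 201.7273285706231, 'T_tool_cam': array([[ 6.80836860e-04, -3.10953717e-01,  9.50424812e-01,
        -1.42470443e+02],
       [ 9.99999555e-01, -4.09106000e-04, -8.50198330e-04,
         8.12743763e-01],
       [ 6.53196824e-04,  9.50424967e-01,  3.10953300e-01,
        -7.94459155e+01],
       [ 0.00000000e+00,  0.00000000e+00,  0.00000000e+00,
         1.00000000e+00]]), 'shot': 3}
```

View pics/scene0.png

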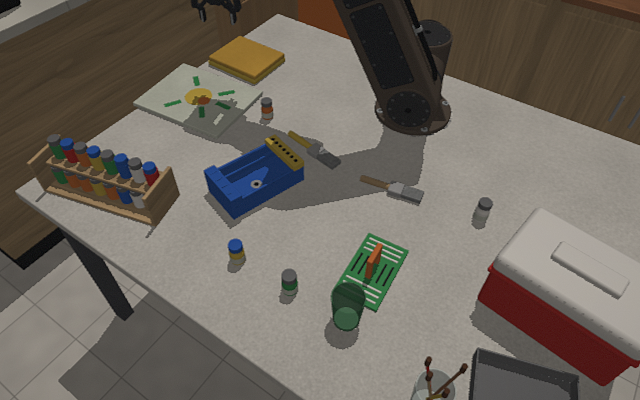

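View pics/top0.png

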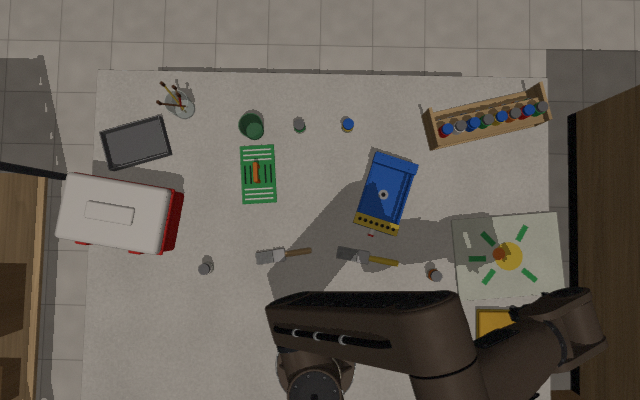

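View pics/wrist0.png

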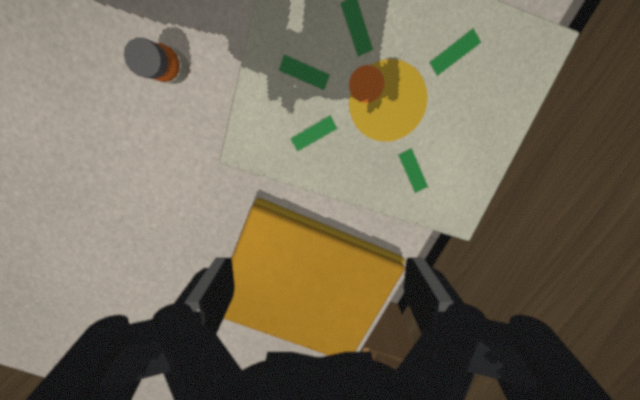

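```bash
cat > h.py <<'E'
import numpy as np, cv2
from scipy.spatial.transform import Rotation as R
from scipy.optimize import minimize
def toolT(s):
    T=np.eye(4); q=s["tool_rot"]; T[:3,:3]=R.from_quat([q[1],q[2],q[3],q[0]]).as_matrix(); T[:3,3]=s["eef_pos"]; return T
def extr(p,s=None):
    if "rvec" in p: return cv2.Rodrigues(np.array(p["rvec"]))[0],np.array(p["tvec"])
    M=np.linalg.inv(toolT(s)@p["T_tool_cam"]); return M[:3,:3],M[:3,3]
def proj(p,X,s=None):
    Rm,t=extr(p,s); c=np.asarray(X)@Rm.T+t
    return np.c_[p["fx"]*c[:,0]/c[:,2]+p["cx"],p["fy"]*c[:,1]/c[:,2]+p["cy"]]
def box(x0,x1,y0,y1,z0,z1):
    return np.array([[x,y,z] for x in(x0,x1) for y in(y0,y1) for z in(z0,z1)],float)
TUB=[box(-117,117,-66,66,0,62),box(-117,-82,-66,66,0,80),box(82,117,-66,66,0,80)]
PAN=[box(-95,95,-56,56,0,8),box(-31,31,-7,7,57,79),box(-31,-24,-5,5,0,60),box(24,31,-5,5,0,60)]
def place(v,P): 
    c,s_=np.cos(v[2]),np.sin(v[2]); return P@np.array([[c,s_,0],[-s_,c,0],[0,0,1]])+[v[0],v[1],0]
def sil(p,v,parts,s=None):
    m=np.zeros((400,640),np.uint8)
    for P in parts:
        q=proj(p,place(v,P),s); h=cv2.convexHull(q.astype(np.float32))
        cv2.fillConvexPoly(m,np.round(h*16).astype(np.int32),255,lineType=cv2.LINE_AA,shift=4)
    return m/255.
def fit(views,parts,v0):
    def cost(v):
        c=0
        for p,m,s in views:
            a=sil(p,v,parts,s); c+=1-np.minimum(a,m).sum()/np.maximum(a,m).sum()
        return c
    best=None
    for k in range(3):
        v=v0 if best is None else best.x
        best=minimize(cost,v,method="Nelder-Mead",options=dict(initial_simplex=np.array([v,v+[12,0,0],v+[0,12,0],v+[0,0,.1]])/1,xatol=.05,fatol=1e-5))
    return best.x,best.fun
def ray(p,u,v,z,s=None):
    Rm,t=extr(p,s); d=Rm.T@np.array([(u-p["cx"])/p["fx"],(v-p["cy"])/p["fy"],1]); c=-Rm.T@t
    return c+d*(z-c[2])/d[2]
E
python3 - <<'E'
from plant import env
from h import *
V={}
for th in ["panel","tub"]: V[th]=[]
pt=env.capture("top");ps=env.capture("scene")
print(ray(pt,386,192,40),ray(pt,258,174,8),ray(pt,376,225,80))
for th in V:
    for n,p in (("top",pt),("scene",ps)):
        r=env.trace(p,th); print(th,n,[(x["score"],x["box"]) for x in r][:3])
        V[th].append((p,r[0]["pixels"].astype(float),None))
        im=p["color"].copy(); im[r[0]["pixels"]]=[255,0,255]; cv2.imwrite(f"pics/m_{th}_{n}.png",im[:,:,::-1])
a=ray(pt,258,174,8); b=ray(pt,386,192,40)
for th,parts,v0 in (("panel",PAN,[a[0],a[1],0.]),("tub",TUB,[b[0],b[1],np.pi-.2])):
    for vs in (V[th],V[th][:1],V[th][1:]): print(th,fit(vs,parts,np.array(v0)))
for n in ["water_cup","brush","pot_orange","pot_green","pot_yellow","pot_white"]:
    for x in env.boxes_of(pt,n)[:2]:
        bx=x["box"]; print(n,x["score"],bx,ray(pt,(bx[0]+bx[2])/2,(bx[1]+bx[3])/2,30)[:2])
E
```

```text
[ 555.45558298 -214.71545804   40.        ] [608.14262278 198.85186161   8.        ] [ 450.17216432 -179.63804416   80.        ]
panel top [(0.75, [237.4, 140.2, 275.7, 203.7])]
panel scene [(0.87, [336.6, 233.6, 406.9, 310.1])]
tub top [(0.92, [350.9, 154.0, 418.4, 237.1]), (0.67, [239.9, 116.8, 265.9, 140.3])]
tub scene [(0.81, [203.0, 133.6, 303.9, 215.0])]
panel (array([6.07926041e+02, 1.98821674e+02, 7.83236236e-02]), np.float64(0.25849141285505817))
panel (array([6.09163663e+02, 2.00225899e+02, 8.44441619e-02]), np.float64(0.07320932166438865))
panel (array([6.05571731e+02, 1.98242962e+02, 7.41405240e-02]), np.float64(0.179546819955257))
tub (array([ 548.98496593, -211.16443145,    2.85756621]), np.float64(0.10310931325929917))
tub (array([ 548.07862835, -209.54751231,    2.85189881]), np.float64(0.0642946031462579))
tub (array([ 548.38038154, -212.90377574,    2.85771888]), np.float64(0.03157489873676356))
water_cup 0.72 [425.2, 266.8, 442.2, 281.4] [ 298.55714176 -369.96014451]
water_cup 0.71 [242.5, 141.3, 276.8, 203.1] [611.87149507 190.70656373]
brush 0.68 [253.0, 245.8, 310.4, 266.6] [344.93219909 113.01257439]
brush 0.56 [336.8, 243.7, 398.9, 264.0] [ 358.00444034 -160.67458091]
pot_orange 0.72 [426.6, 265.6, 442.9, 278.3] [ 305.37933583 -373.24751753]
pot_green 0.67 [289.7, 118.3, 308.2, 133.8] [764.31954651  67.70210651]
pot_green 0.4 [239.2, 139.9, 277.5, 204.2] [612.27392833 194.90445434]
pot_white 0.71 [237.1, 142.3, 277.8, 200.8] [613.83261244 197.84713962]
pot_white 0.7 [196.2, 262.6, 214.6, 273.0] [303.30101252 354.67366938]
```

```bash
cat >> h.py <<'E'
def tgt(yaw,tilt=0.,flip=0):
    """tool rotation for panel frame yaw (world), panel pitched by tilt about its y (+: +x end down)."""
    Rp=R.from_euler("z",yaw)*R.from_euler("y",tilt)
    M=np.array([[0,0,1.],[0,1,0],[-1,0,0]]) # tool x=-pz, tool y=py, tool z=px
    if flip: M=M@np.diag([1,-1,-1.])
    return Rp.as_matrix()@M
def delta(s,pos,Rt):
    T=toolT(s); d=T[:3,:3].T@(np.asarray(pos)-T[:3,3])/1000
    rv=R.from_matrix(T[:3,:3].T@Rt).as_rotvec()
    return np.round(d,4),np.round(rv,4)
E
python3 - <<'E'
from plant import env
from h import *
s=env.get_state(); print(toolT(s)[:3,:3].round(2))
for f in (0,1): print(f,delta(s,[608,199,230],tgt(.08,0,f)))
for f in (0,1): print(f,delta(s,[608,199,230],tgt(2.856,0,f)))
E
```

```text
[[ 0.    0.4  -0.92]
 [-0.   -0.92 -0.4 ]
 [-1.    0.   -0.  ]]
0 (array([ 0.0013, -0.5621, -0.6366]), array([-2.8068e+00,  1.0000e-04, -0.0000e+00]))
1 (array([ 0.0013, -0.5621, -0.6366]), array([ 3.348e-01, -0.000e+00, -1.000e-04]))
0 (array([ 0.0013, -0.5621, -0.6366]), array([ 7.004e-01, -0.000e+00, -1.000e-04]))
1 (array([ 0.0013, -0.5621, -0.6366]), array([-2.4412e+00,  1.0000e-04, -0.0000e+00]))
```

```bash
python3 -m handwheel '[[-1,[0,-0.562,-0.637],[0.335,0,0]],[-1,[0,-0.562,-0.637],[0.335,0,0]],[-1,[0,-0.562,-0.637],[0.335,0,0]],[-1,[0,-0.562,-0.637],[0.335,0,0]],[-1,[0,-0.562,-0.637],[0.335,0,0]]]'
python3 - <<'E'
from plant import env
from h import *
s=env.get_state();print(s["joints"]);print(delta(s,[608,199,230],tgt(.08,0,1)))
E
```

```text
time: 1.17
eef_pos: [339.7, -381.1, 231.4]
tool_rot: [0.028, 0.707, 0.028, -0.706]
ft_force: [1.5, -0.7, 0.5]
grip_width: 85.1
[-9.72303193e-01  3.28758856e-01  1.83520482e+00  1.37755344e-05
  9.77259590e-01  5.19754859e-01]
(array([ 0.0013, -0.5572, -0.3131]), array([-0.0013, -0.0002, -0.0003]))
```

```bash
python3 - <<'E'
from plant import env
from h import *
s=env.get_state();print(delta(s,[570,-205,270],tgt(.08,0,1)))
E
```

```text
(array([-0.0386, -0.1575, -0.2435]), array([-0.0013, -0.0002, -0.0003]))
```

```bash
python3 -m handwheel '[[-1,[-0.038,-0.158,-0.243],[0,0,0]],[-1,[-0.038,-0.158,-0.243],[0,0,0]],[-1,[-0.038,-0.158,-0.243],[0,0,0]],[-1,[-0.038,-0.158,-0.243],[0,0,0]],[-1,[-0.038,-0.158,-0.243],[0,0,0]]]'
python3 -m handwheel '[[-1,[-0.01,-0.052,-0.08],[0,0,0]],[-1,[-0.01,-0.052,-0.08],[0,0,0]],[-1,[-0.01,-0.052,-0.08],[0,0,0]],[-1,[-0.01,-0.052,-0.08],[0,0,0]]]'
python3 - <<'E'
from plant import env
from h import *
s=env.get_state();print(np.abs(s["qvel"]).max(),s["eef_pos"])
p=env.capture("wrist"); cv2.imwrite("pics/w1.png",p["color"][:,:,::-1])
r=env.trace(p,"tub")[0]; print(r["score"],r["box"])
im=p["color"].copy()
v,c=fit([(p,r["pixels"].astype(float),s)],TUB,np.array([548.5,-211,2.856])); print(v,c)
import pickle; pickle.dump((p,s,r),open("w1.pkl","wb"))
E
```

```text
time: 1.58
eef_pos: [504.0, -254.7, 258.9]
tool_rot: [0.028, 0.707, 0.028, -0.706]
ft_force: [0.6, -0.7, -0.2]
grip_width: 85.4
time: 1.92
eef_pos: [581.9, -194.2, 268.9]
tool_rot: [0.029, 0.707, 0.029, -0.706]
ft_force: [-0.3, 0.3, -0.0]
grip_width: 85.4
0.06360324369328373 [ 581.86395919 -194.22340712  268.90888452]
0.89 [243.5, 87.5, 425.9, 301.7]
[ 549.37626696 -207.91846643    2.84835365] 0.03928145832511698
```

View pics/w1.png

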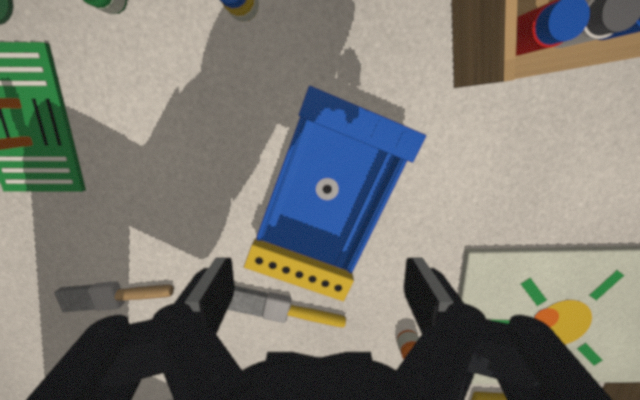

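```bash
cat > ov.py <<'E'
from h import *
def overlay(p,s,v,parts,fn,crop):
    im=p["color"][:,:,::-1].copy()
    k=4; im=cv2.resize(im,None,fx=k,fy=k,interpolation=cv2.INTER_CUBIC)
    for P in parts:
        q=(proj(p,place(v,P),s)+.5)*k-.5
        for i in range(8):
            for j in range(i):
                if bin(i^j).count("1")==1: cv2.line(im,tuple(np.round(q[i]).astype(int)),tuple(np.round(q[j]).astype(int)),(0,0,255),1)
    x0,y0,x1,y1=[c*k for c in crop]; im=im[y0:y1,x0:x1]
    f=min(800/im.shape[1],600/im.shape[0],1); cv2.imwrite(fn,cv2.resize(im,None,fx=f,fy=f,interpolation=cv2.INTER_AREA))
E
python3 - <<'E'
from plant import env
from h import *; from ov import overlay
s=env.get_state();print(np.abs(s["qvel"]).max(),s["eef_pos"])
p=env.capture("wrist")
r=env.trace(p,"tub")[0]; print(r["score"],r["box"])
v,c=fit([(p,r["pixels"].astype(float),s)],TUB,np.array([548.5,-211,2.856])); print(v,c)
overlay(p,s,v,TUB,"pics/ov1.png",(230,75,440,310))
p=env.capture("top");overlay(p,None,v,TUB,"pics/ov2.png",(340,140,430,250))
E
```

```text
0.032154186701289174 [ 579.40315225 -196.40199978  268.52850454]
0.55 [239.7, 82.6, 424.4, 296.5]
[ 549.52088799 -207.73739776    2.84843367] 0.04066786401958067
```

View pics/ov1.png

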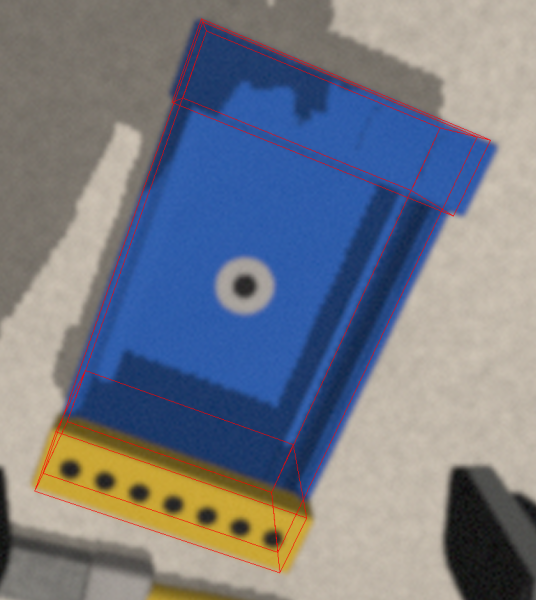

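View pics/ov2.png

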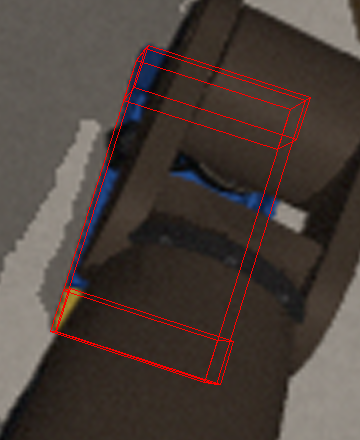

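```bash
python3 - <<'E'
from plant import env
from h import *; from ov import overlay
import pickle
s=env.get_state()
p=env.capture("wrist"); pickle.dump((p,s),open("w2.pkl","wb"))
pt=env.capture("top"); ps=env.capture("scene")
pt["color"]=cv2.imread("pics/top0.png")[:,:,::-1]; ps["color"]=cv2.imread("pics/scene0.png")[:,:,::-1]
pickle.dump((pt,ps),open("ts.pkl","wb"))
V=[]
for nm,q,st,b in (("w",p,s,(225,70,440,305)),("t",pt,None,(345,145,425,240)),("s",ps,None,(198,128,310,222))):
    h=cv2.cvtColor(np.ascontiguousarray(q["color"]),cv2.COLOR_RGB2HSV); H,S,Vv=h[...,0],h[...,1],h[...,2]
    m=((H>95)&(H<125)&(S>110))|((H>15)&(H<32)&(S>120)&(Vv>60))
    k=np.zeros_like(m);k[b[1]:b[3],b[0]:b[2]]=1;m=(m&k).astype(np.uint8)
    m=cv2.morphologyEx(m,cv2.MORPH_OPEN,np.ones((2,2)))
    n,l,stt,_=cv2.connectedComponentsWithStats(m); m=np.uint8(np.isin(l,[i for i in range(1,n) if stt[i,4]>60]))
    m=cv2.morphologyEx(m,cv2.MORPH_CLOSE,np.ones((5,5)))
    c,_=cv2.findContours(m,cv2.RETR_EXTERNAL,cv2.CHAIN_APPROX_NONE); m[:]=0; cv2.drawContours(m,[max(c,key=cv2.contourArea)],-1,1,-1)
    im=q["color"][:,:,::-1].copy(); im[m>0]=(255,0,255); cv2.imwrite(f"pics/mk_{nm}.png",im)
    v,c=fit([(q,m.astype(float),st)],TUB,np.array([548.5,-211,2.856])); print(nm,v,c); V.append((q,m.astype(float),st))
    overlay(q,st,v,TUB,f"pics/ov_{nm}.png",b)
print(fit(V,TUB,np.array([548.5,-211,2.856])))
E
python3 -c "
import cv2,numpy as np
a=[cv2.resize(cv2.imread(f'pics/{n}.png'),(400,300)) for n in ('mk_w','mk_t','mk_s')]
a.append(cv2.resize(cv2.imread('pics/ov_w.png'),(400,300)));cv2.imwrite('pics/mm.png',np.vstack([np.hstack(a[:2]),np.hstack(a[2:])]))"
```

```text
w [ 547.08328075 -209.63904429    2.84699231] 0.030427985183365758
t [ 546.64651355 -213.67821656    2.84502338] 0.05118075318974569
s [ 547.28796044 -206.78300129    2.84774647] 0.05000196510770771
(array([ 546.64663863, -210.08106874,    2.84750964]), np.float64(0.1729385612432497))
```

View pics/mm.png

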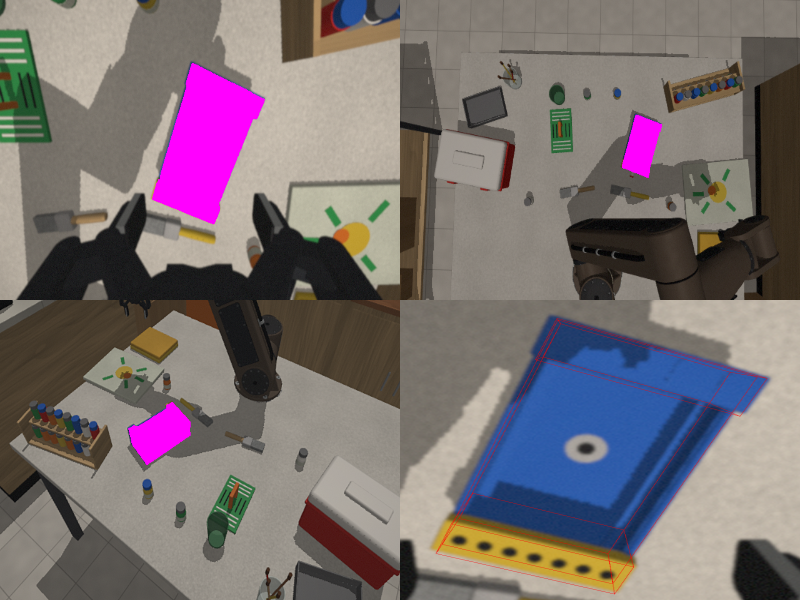

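View pics/ov_w.png

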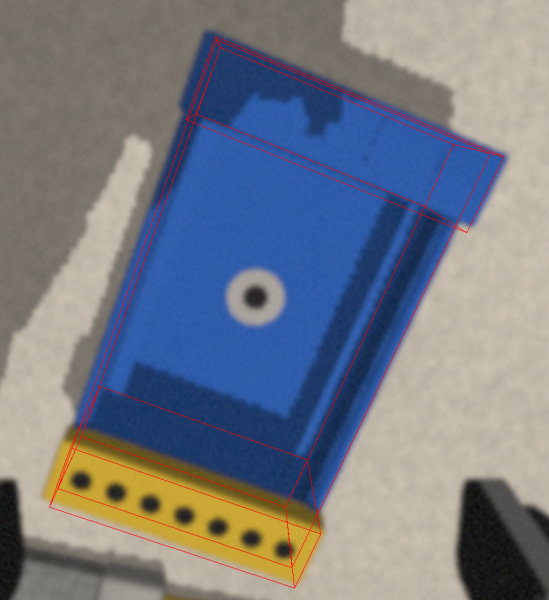

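```bash
python3 - <<'E'
import pickle,cv2
p,s=pickle.load(open("w2.pkl","rb"))
im=p["color"][:,:,::-1]
for n,(x0,y0,x1,y1) in (("lip",(290,75,430,165)),("blk",(235,225,365,310))):
    c=cv2.resize(im[y0:y1,x0:x1],None,fx=5.6,fy=5.6,interpolation=cv2.INTER_CUBIC)
    for i in range(x0,x1,10): cv2.putText(c,str(i),(int((i-x0)*5.6),8),0,.3,(255,255,255),1); cv2.line(c,(int((i-x0)*5.6),10),(int((i-x0)*5.6),16),(255,255,255),1)
    for i in range(y0,y1,10): cv2.putText(c,str(i),(0,int((i-y0)*5.6)),0,.3,(255,255,255),1); cv2.line(c,(20,int((i-y0)*5.6)),(28,int((i-y0)*5.6)),(255,255,255),1)
    cv2.imwrite(f"pics/{n}.png",c)
E
```

```text
(no output)
```

View pics/lip.png

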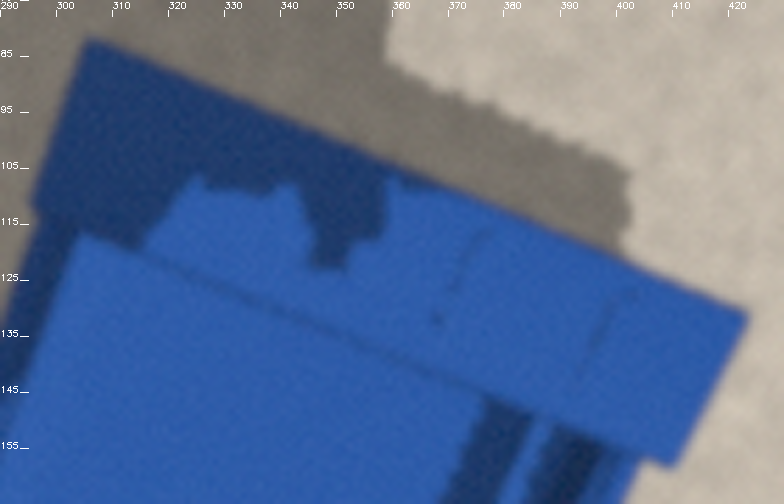

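View pics/blk.png

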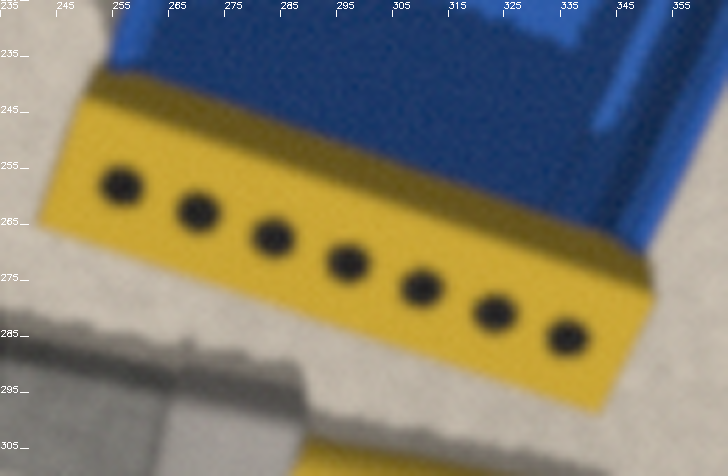

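```bash
python3 - <<'E'
import pickle
from h import *
from scipy.optimize import least_squares
p,s=pickle.load(open("w2.pkl","rb")); print(s["eef_pos"],abs(s["qvel"]).max())
px=np.array([[306.1,81.8],[423.6,131.3],[410.2,158.4],[295.9,112],[249.6,242.3],[241.8,264.6],[342.1,298.6],[351.6,277.7]])-0.5
M=np.array([[-117,66],[-117,-66],[-82,-66],[-82,66],[82,66],[117,66],[117,-66],[82,-66]])
# orientation check: tub +y world dir
M3=np.c_[M,np.full(8,80.)]
W=np.array([ray(p,*q,80,s) for q in px]); print(W.round(1))
d=lambda i,j:np.linalg.norm(W[i]-W[j]).round(1)
print("len",d(0,5),d(1,6),"w",d(0,1),d(2,3),d(4,7),d(5,6),"lip",d(1,2),d(0,3),"blk",d(4,5),d(6,7),"open",d(3,4),d(2,7))
for sy in (1,-1):
    f=lambda v:(proj(p,place(v,M3*[1,sy,1]),s)-px).ravel()
    r=least_squares(f,[548,-210,2.85]); print(sy,r.x,r.fun.reshape(-1,2).round(1).tolist())
    g=lambda v:(proj(p,place(v[:3],M3*[1,sy,1])+[0,0,v[3]],s)-px).ravel()
    r=least_squares(g,[548,-210,2.85,0]); print(sy,r.x,r.fun.reshape(-1,2).round(1).tolist())
v=r.x[:3]
print(proj(p,[[v[0],v[1],6]],s), "drain approx",225+255/2.553,70+297/2.553)
E
```

```text
[ 578.68106904 -197.55184495  268.87649995] 0.0031992461365553206
[[ 680.5 -176.9   80. ]
 [ 640.2 -308.1   80. ]
 [ 609.6 -298.6   80. ]
 [ 649.6 -167.9   80. ]
 [ 491.7 -119.    80. ]
 [ 459.8 -109.2   80. ]
 [ 419.  -240.9   80. ]
 [ 451.5 -249.9   80. ]]
len 230.8 231.1 w 137.3 136.7 137.0 137.9 lip 32.0 32.1 blk 33.4 33.7 open 165.3 165.5
1 [ 541.01818978 -211.87850151    2.77485805] [[121.8, 62.6], [-103.3, -41.6], [-103.8, -37.4], [115.7, 60.4], [96.6, 42.2], [92.4, 40.5], [-101.0, -31.1], [-100.5, -32.7]]
1 [ 381.48843794 -244.49709704    2.76089981 -594.5225226 ] [[57.5, 91.0], [-97.0, 23.2], [-88.6, 6.0], [62.4, 70.3], [85.5, -17.7], [88.6, -31.4], [-46.9, -81.4], [-51.9, -69.3]]
-1 [ 550.24237599 -208.59975885    2.84467066] [[2.8, -0.8], [-1.5, -2.6], [-2.6, 0.1], [1.4, 1.7], [2.1, 0.5], [1.6, 1.6], [-2.6, -0.2], [-1.6, -0.8]]
-1 [ 550.80425691 -208.45219187    2.8448034     2.66332723] [[2.6, -1.6], [-0.7, -3.0], [-2.0, -0.1], [1.1, 1.3], [1.5, 1.1], [1.0, 2.3], [-2.5, 0.7], [-1.5, -0.1]]
[[324.26894756 185.418261  ]] drain approx 324.88249118683905 186.3337250293772
```

```bash
python3 - <<'E'
import pickle
from h import *
pt,ps=pickle.load(open("ts.pkl","rb"))
v=[550.3,-208.6,2.8447]
for nm,p,(x0,y0,x1,y1) in (("t",pt,(345,145,430,240)),("s",ps,(198,128,310,222))):
    k=7; c=cv2.resize(p["color"][y0:y1,x0:x1,::-1],None,fx=k,fy=k,interpolation=cv2.INTER_CUBIC)
    for y in (-68.5,68.5):
        for a,b in ((-82,-116),(82,116)):
            q=proj(p,place(v,np.array([[a,y,80.],[b,y,80],[a,-y,80]])))
            q=((q-[x0,y0]+.5)*k).astype(int); cv2.line(c,q[0],q[1],(0,0,255),1); cv2.line(c,q[0],q[2],(0,0,255),1)
    q=((proj(p,[[v[0],v[1],6]])[0]-[x0,y0]+.5)*k).astype(int); cv2.circle(c,q,4,(0,0,255),1)
    f=min(1,590/c.shape[0]);cv2.imwrite(f"pics/q{nm}.png",cv2.resize(c,None,fx=f,fy=f))
E
```

```text
(no output)
```

View pics/qt.png

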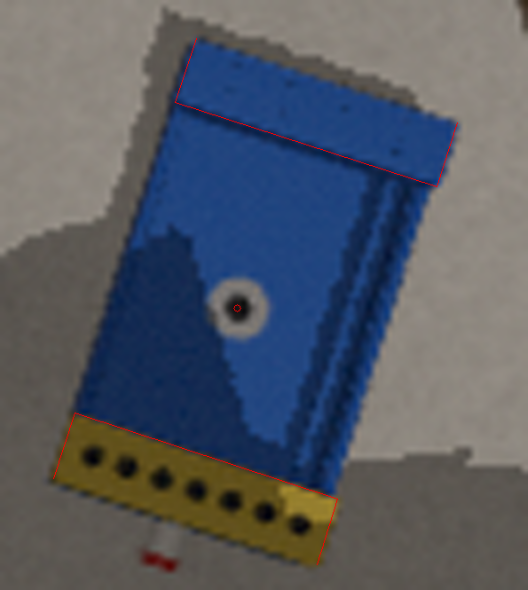

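View pics/qs.png

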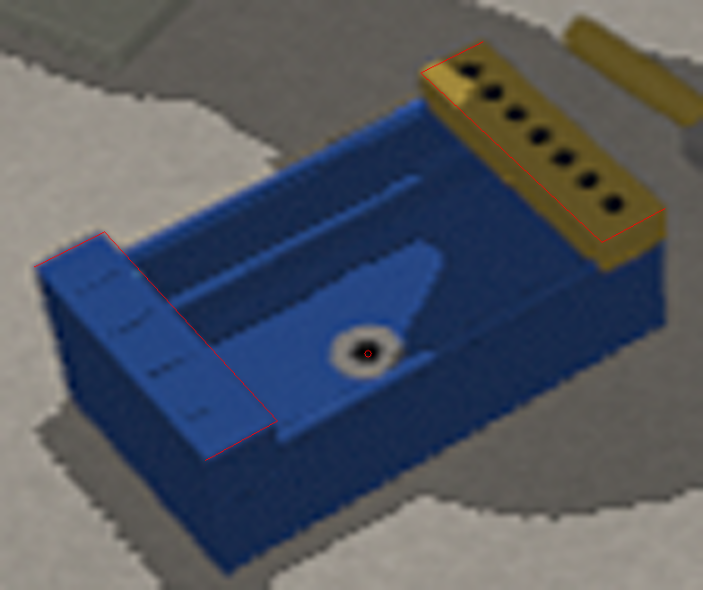

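```bash
python3 - <<'E'
from plant import env
from h import *
s=env.get_state();print(delta(s,[612,199,210],tgt(.08,0,1)))
E
```

```text
(array([ 0.0588, -0.3928, -0.0634]), array([-0.0027, -0.0006, -0.0007]))
```

```bash
python3 -m handwheel '[[-1,[0.029,-0.393,-0.063],[0,0,0]],[-1,[0.029,-0.393,-0.063],[0,0,0]],[-1,[0.029,-0.393,-0.063],[0,0,0]],[-1,[0.029,-0.393,-0.063],[0,0,0]],[-1,[0.029,-0.393,-0.063],[0,0,0]]]'
python3 - <<'E'
from plant import env
from h import *
s=env.get_state();print(delta(s,[612,199,210],tgt(.08,0,1)))
E
```

```text
time: 2.73
eef_pos: [596.0, 11.7, 253.8]
tool_rot: [0.027, 0.707, 0.027, -0.706]
ft_force: [1.1, -0.9, 0.2]
grip_width: 85.5
(array([ 0.0437, -0.1856, -0.0301]), array([-0.004 , -0.001 , -0.0008]))
```

```bash
python3 -m handwheel '[[-1,[0.04,-0.185,-0.03],[0,0,0]],[-1,[0.04,-0.185,-0.03],[0,0,0]],[-1,[0.04,-0.185,-0.03],[0,0,0]],[-1,[0.04,-0.185,-0.03],[0,0,0]],[-1,[0.04,-0.185,-0.03],[0,0,0]]]'
python3 -m handwheel '[[-1,[0,0,0],[0,0,0]]]'
python3 - <<'E'
from plant import env
from h import *
import pickle
s=env.get_state();p=env.capture("wrist");pickle.dump((p,s),open("w3.pkl","wb")); print(s["qvel"].max())
cv2.imwrite("pics/w3.png",p["color"][:,:,::-1])
E
```

```text
time: 3.15
eef_pos: [611.5, 201.3, 212.9]
tool_rot: [0.027, 0.707, 0.027, -0.706]
ft_force: [-0.4, -0.2, 0.8]
grip_width: 85.4
time: 3.23
eef_pos: [610.9, 205.0, 211.6]
tool_rot: [-0.028, -0.706, -0.028, 0.707]
ft_force: [0.2, -0.3, -0.7]
grip_width: 85.4
0.012809767363710662
```

View pics/w3.png

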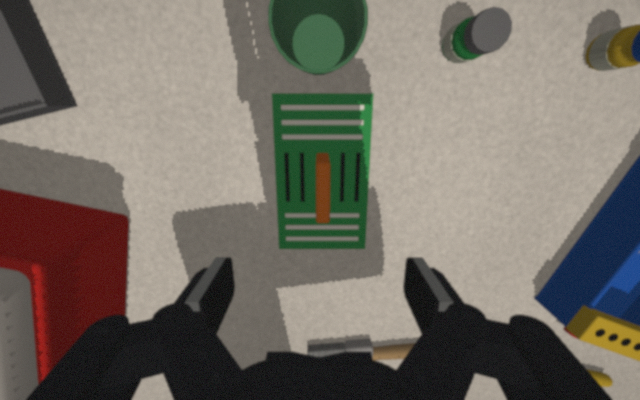

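```bash
python3 - <<'E'
import pickle
from h import *
from ov import overlay
p,s=pickle.load(open("w3.pkl","rb"))
h=cv2.cvtColor(np.ascontiguousarray(p["color"]),cv2.COLOR_RGB2HSV); H,S,V=h[...,0],h[...,1],h[...,2]
m=((H>55)&(H<85)&(S>110)); m[:86]=0; m=m.astype(np.uint8); m[:,:260]=0;m[:,385:]=0
m=cv2.morphologyEx(m,cv2.MORPH_CLOSE,np.ones((25,25)))
v,c=fit([(p,m.astype(float),s)],PAN[:1],np.array([608,199,.08])); print(v,c)
overlay(p,s,v,PAN,"pics/ovp.png",(260,85,390,260))
print(delta(s,[v[0],v[1],49],tgt(v[2],0,1)))
E
```

```text
[6.06902887e+02 2.00426619e+02 6.21355135e-02] 0.05851001873101325
(array([0.1626, 0.0042, 0.0043]), array([ 0.0176,  0.0008, -0.    ]))
```

View pics/ovp.png

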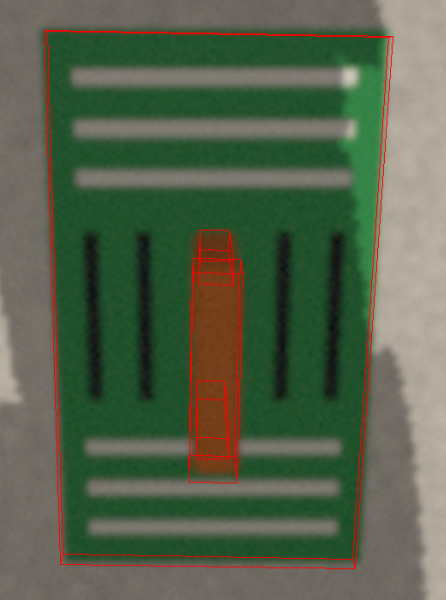

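```bash
python3 -m handwheel '[[-1,[0.04,0.0035,0.003],[0,0,0]],[-1,[0.08,0.0035,0.003],[0,0,0]],[-1,[0.12,0.0035,0.003],[0,0,0]],[-1,[0.15,0.0035,0.003],[0,0,0]],[-1,[0.15,0.0035,0.003],[0,0,0]]]' 70
python3 - <<'E'
from plant import env
from h import *
s=env.get_state();print(delta(s,[608,201,49],tgt(.08,0,1)))
E
```

```text
time: 3.7
eef_pos: [605.7, 197.3, 56.7]
tool_rot: [-0.028, -0.703, -0.027, 0.71]
ft_force: [-0.3, -0.6, 0.1]
grip_width: 85.1
(array([ 0.0077, -0.0035, -0.0027]), array([-0.0022,  0.0093, -0.0017]))
```

```bash
python3 -m handwheel '[[-1,[0.0065,-0.0035,-0.0027],[0,0.009,0]],[-1,[0.0065,-0.0035,-0.0027],[0,0.009,0]],[-1,[0.0065,-0.0035,-0.0027],[0,0.009,0]]]'
python3 - <<'E'
from plant import env
from h import *
s=env.get_state();print(s["qvel"].round(3),delta(s,[608,201,49],tgt(.08,0,1)))
E
```

```text
time: 3.95
eef_pos: [608.8, 200.8, 51.7]
tool_rot: [0.028, 0.707, 0.027, -0.706]
ft_force: [0.6, -0.1, 0.1]
grip_width: 85.3
[ 0.005 -0.015 -0.007  0.002  0.003 -0.   ] (array([ 0.0027, -0.0003,  0.0008]), array([-0.0026, -0.0016, -0.0015]))
```

```bash
python3 -m handwheel '[[-1,[0.0025,0,0.001],[0,0,0]],[1,[0.0025,0,0.001],[0,0,0]],[1,[0.0025,0,0.001],[0,0,0]],[1,[0.0025,0,0.001],[0,0,0]],[1,[0.0025,0,0.001],[0,0,0]]]' 70
python3 -m handwheel '[[1,[0,0,0],[0,0,0]],[1,[0,0,0],[0,0,0]],[1,[0,0,0],[0,0,0]],[1,[0,0,0],[0,0,0]]]' 70
```

```text
time: 4.37
eef_pos: [608.0, 200.8, 49.7]
tool_rot: [0.028, 0.707, 0.027, -0.706]
ft_force: [0.3, -0.9, 0.4]
grip_width: 38.5
time: 4.7
eef_pos: [608.1, 200.8, 50.0]
tool_rot: [0.028, 0.708, 0.027, -0.706]
ft_force: [-0.4, 0.5, 5.0]
grip_width: 13.1
```

```bash
python3 -m handwheel '[[1,[-0.015,0,0],[0,0,0]],[1,[-0.045,0,0],[0,0,0]],[1,[-0.08,0,0],[0,0,0]],[1,[-0.115,0,0],[0,0,0]],[1,[-0.15,0,0],[0,0,0]]]'
python3 -m handwheel '[[1,[-0.05,0,0],[0,0,0]],[1,[-0.05,0,0],[0,0,0]],[1,[-0.05,0,0],[0,0,0]]]'
python3 - <<'E'
from plant import env
from h import *
s=env.get_state();print(s["joints"].round(2))
v=[550.3,-208.6,2.8447]
p=env.capture("wrist");cv2.imwrite("pics/w4.png",p["color"][:,:,::-1])
p=env.capture("scene");cv2.imwrite("pics/s4.png",p["color"][:,:,::-1])
print(delta(s,[550.3,-208.6,240],tgt(2.8447,0,0)))
E
```

```text
time: 5.12
eef_pos: [607.2, 200.9, 200.9]
tool_rot: [0.028, 0.707, 0.027, -0.706]
ft_force: [0.2, -0.2, -3.3]
grip_width: 12.7
time: 5.37
eef_pos: [607.8, 201.1, 253.8]
tool_rot: [0.028, 0.709, 0.027, -0.704]
ft_force: [-0.0, 0.6, -4.2]
grip_width: 13.0
[ 0.22  0.49  1.5  -0.    1.15  1.71]
(array([0.0136, 0.404 , 0.0892]), array([ 3.744e-01, -6.300e-03,  3.000e-04]))
```

View pics/w4.png

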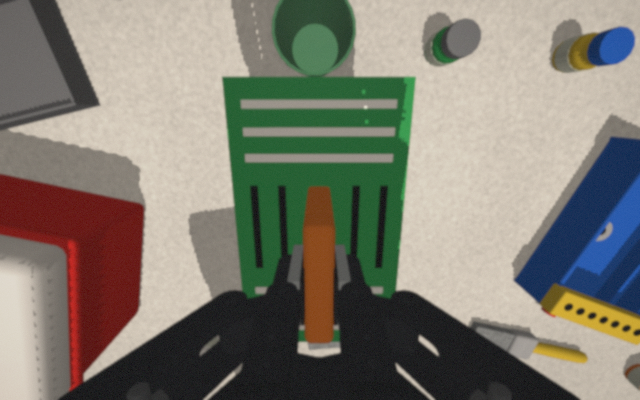

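View pics/s4.png

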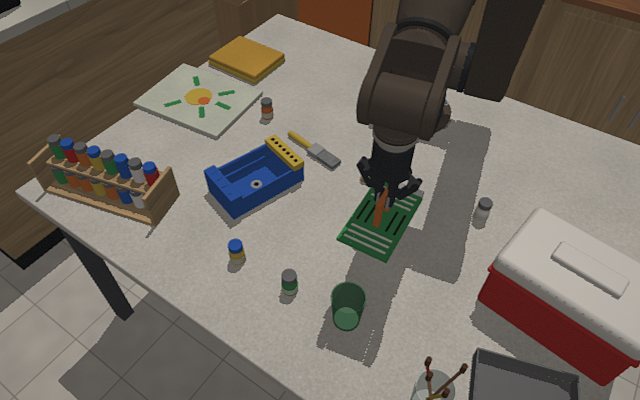

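```bash
python3 - <<'E'
from plant import env
from h import *
p=env.capture("wrist")
Tc=np.linalg.inv(p["T_tool_cam"])
def pr(X): c=np.asarray(X)@Tc[:3,:3].T+Tc[:3,3]; return np.c_[p["fx"]*c[:,0]/c[:,2]+p["cx"],p["fy"]*c[:,1]/c[:,2]+p["cy"]]
im=p["color"][:,:,::-1]; c=cv2.resize(im[55:315,190:450],None,fx=2.3,fy=2.3,interpolation=cv2.INTER_CUBIC)
def panel(d=0,th=0,dy=0,psi=0,h=50): # points in tool frame
    P=np.array([[95,56,8],[95,-56,8],[40,56,8],[40,-56,8],[95,56,0],[95,-56,0],[31,7,79],[31,-7,79],[-31,7,79],[-31,-7,79]],float)
    P=P-[0,0,68]; P=R.from_euler("zy",[psi,th]).apply(P)+[d,dy,68]
    return np.c_[h-P[:,2],-P[:,1],-P[:,0]]
q=pr(panel()); print(q.round(1))
for a in ((0,1),(0,2),(1,3),(6,7),(8,9),(6,8),(7,9),(4,5)):
    cv2.line(c,*[tuple(((q[i]-[190,55]+.5)*2.3).astype(int)) for i in a],(0,0,255),1)
cv2.imwrite("pics/hold.png",c)
q=pr(panel(d=1))-q;print("d1",q[[0,6]]); q=pr(panel(th=.02))-pr(panel());print("th.02",q[[0,6]])
E
```

```text
[[220.2  77.1]
 [414.5  76.9]
 [229.3 170.8]
 [405.8 170.7]
 [224.4  78.3]
 [410.4  78.1]
 [300.  228.2]
 [333.7 228.2]
 [302.6 347.1]
 [331.7 347.1]]
d1 [[-0.18095116 -1.87865543]
 [-0.04881667 -2.22420021]]
th.02 [[ 1.24085048  2.54570602]
 [ 0.07947676 -1.06254218]]
```

View pics/hold.png

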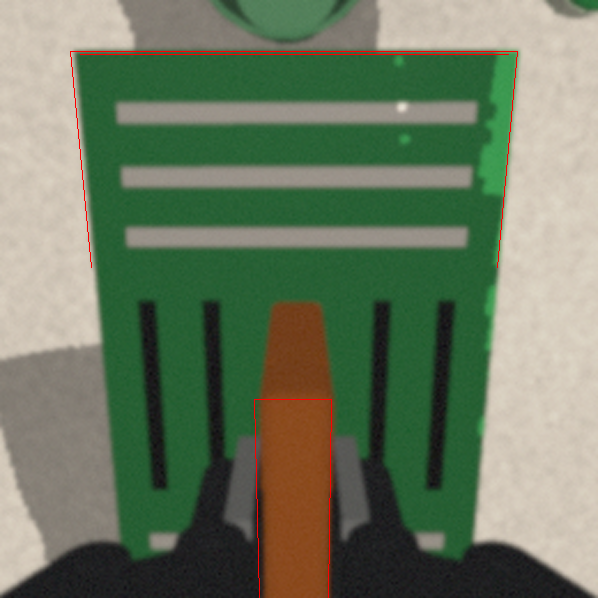

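```bash
cat >> h.py <<'E'
TV=[550.3,-208.6,2.8447]; HH=50.
def panpose(xa,za,deg,dy=0):
    t=np.radians(deg); C=np.array([xa-95*np.cos(t),dy,za+95*np.sin(t)]); T=C+HH*np.array([np.sin(t),0,np.cos(t)])
    return place(TV,T[None])[0],tgt(TV[2],t,0)
def go(s,*a,**k): return delta(s,*panpose(*a,**k))
def where(s):
    T=toolT(s); c,s_=np.cos(TV[2]),np.sin(TV[2]); Rt=np.array([[c,-s_,0],[s_,c,0],[0,0,1]])
    pr=lambda X:Rt.T@(X-[TV[0],TV[1],0])
    pt=lambda d:pr(T[:3,3]+T[:3,:3]@np.array([HH,0,d]))
    a,b=pt(95),pt(-95); A=Rt.T@T[:3,:3]
    f=Rt.T@s["ft_force"]
    print("t%.2f"%s["time"],"a",a.round(1),"b",b.round(1),"pitch%.2f"%np.degrees(np.arcsin(-A[2,2])),"yaw%.2f roll%.2f"%(np.degrees(np.arctan2(A[1,2],A[0,2])),np.degrees(np.arcsin(A[2,1]))),"F",f.round(1),"tau",(Rt.T@s["torque"]).round(2),"w%.1f"%s["grip_width"])
E
python3 - <<'E'
from plant import env
from h import *
s=env.get_state();where(s); print(go(s,60,153,16))
E
```

```text
t5.52 a [ 154.7 -372.9  198.8] b [ -22.1 -442.4  198.3] pitch-0.13 yaw21.45 roll0.12 F [ 0.3  0.5 -2.9] tau [ 0.02 -0.01  0.06] w12.7
(array([0.0223, 0.4101, 0.0711]), array([0.3722, 0.2779, 0.0498]))
```

```bash
python3 -m handwheel '[[1,[0,0.025,0.004],[0.04,0,0]],[1,[0,0.06,0.01],[0.1,0,0]],[1,[0,0.1,0.018],[0.17,0,0]],[1,[0,0.14,0.025],[0.25,0,0]],[1,[0,0.18,0.032],[0.32,0,0]]]' 80
python3 - <<'E'
from plant import env
from h import *
s=env.get_state();where(s); print(go(s,60,170,16))
E
```

```text
time: 5.93
eef_pos: [587.1, 17.3, 246.5]
tool_rot: [0.086, -0.7, 0.088, 0.704]
ft_force: [1.5, -0.2, -2.3]
grip_width: 12.6
t5.93 a [ 126.1 -221.8  197. ] b [ -63.7 -231.5  195.9] pitch-0.32 yaw2.92 roll0.20 F [-1.5 -0.2 -2.3] tau [-0.01  0.05 -0.01] w12.6
(array([ 0.0028,  0.229 , -0.0368]), array([0.0512, 0.2847, 0.0036]))
```

```bash
python3 -m handwheel '[[1,[0.001,0.04,-0.007],[0.03,0.05,0]],[1,[0.001,0.08,-0.014],[0.05,0.1,0]],[1,[0.002,0.12,-0.02],[0.05,0.17,0]],[1,[0.003,0.16,-0.026],[0.051,0.23,0.003]],[1,[0.003,0.2,-0.033],[0.051,0.285,0.004]]]'
python3 - <<'E'
from plant import env
from h import *
s=env.get_state();where(s); print(go(s,60,140,16))
E
```

```text
time: 6.35
eef_pos: [568.8, -186.2, 241.5]
tool_rot: [-0.089, 0.789, -0.118, -0.596]
ft_force: [1.1, 0.1, -3.0]
grip_width: 12.9
t6.35 a [ 66.4 -26.8 167.3] b [-116.3  -26.8  219.5] pitch15.94 yaw0.00 roll0.05 F [-1.  -0.4 -3. ] tau [-0.05 -0.24 -0.04] w12.9
(array([0.0279, 0.0268, 0.0014]), array([ 0.0001,  0.001 , -0.0009]))
```

```bash
python3 -m handwheel '[[1,[0.014,0.013,0.001],[0,0,0]],[1,[0.027,0.026,0.001],[0,0,0]],[1,[0.027,0.0265,0.001],[0,0,0]],[1,[0.027,0.0265,0.001],[0,0,0]]]'
python3 - <<'E'
from plant import env
from h import *
s=env.get_state();where(s); print(go(s,60,85,16))
for n in("wrist","scene","top"):
    p=env.capture(n);cv2.imwrite(f"pics/{n[0]}5.png",p["color"][:,:,::-1])
E
```

```text
time: 6.68
eef_pos: [566.3, -213.6, 212.8]
tool_rot: [-0.09, 0.788, -0.118, -0.597]
ft_force: [-0.6, 0.4, -2.3]
grip_width: 12.6
t6.68 a [ 61.2  -0.  139. ] b [-121.7    0.3  190.3] pitch15.67 yaw-0.09 roll-0.00 F [ 0.7 -0.2 -2.3] tau [-0.03 -0.28  0.07] w12.6
(array([ 0.0518, -0.0001,  0.0137]), array([-0.0016,  0.0058, -0.0004]))
```

View pics/s5.png

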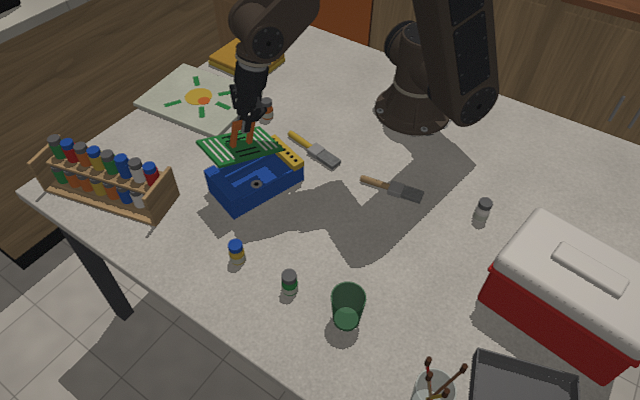

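View pics/w5.png

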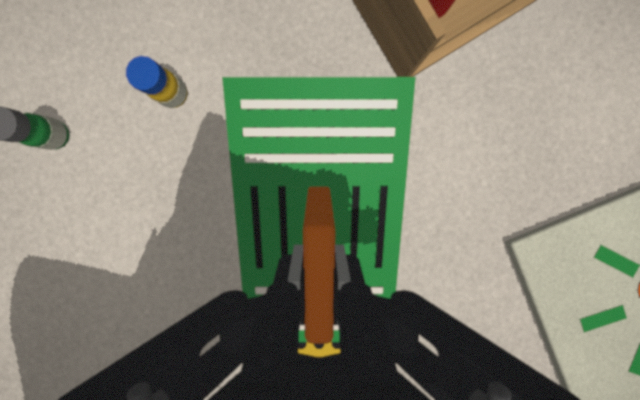

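```bash
python3 -m handwheel '[[1,[0.015,0,0.003],[0,0.005,0]],[1,[0.03,0,0.007],[0,0.005,0]],[1,[0.045,0,0.011],[0,0.005,0]],[1,[0.051,0,0.0135],[0,0.005,0]],[1,[0.051,0,0.0135],[0,0.005,0]]]'
python3 - <<'E'
from plant import env
from h import *
s=env.get_state();where(s); print(go(s,60,53,16))
p=env.capture("top");cv2.imwrite(f"pics/t6.png",p["color"][:,:,::-1])
p=env.capture("scene");cv2.imwrite(f"pics/s6.png",cv2.resize(p["color"][100:240,170:340,::-1],None,fx=4,fy=4,interpolation=cv2.INTER_CUBIC))
E
```

```text
time: 7.25
eef_pos: [568.0, -211.8, 161.3]
tool_rot: [-0.088, 0.79, -0.118, -0.595]
ft_force: [-0.3, -0.6, -2.7]
grip_width: 12.8
t7.25 a [59.6 -2.  86.9] b [-123.    -2.3  139.5] pitch16.06 yaw0.11 roll0.01 F [ 0.1  0.6 -2.7] tau [ 0.03 -0.33 -0.05] w12.8
(array([0.0326, 0.0021, 0.0098]), array([ 0.0018, -0.0011,  0.0003]))
```

View pics/s6.png

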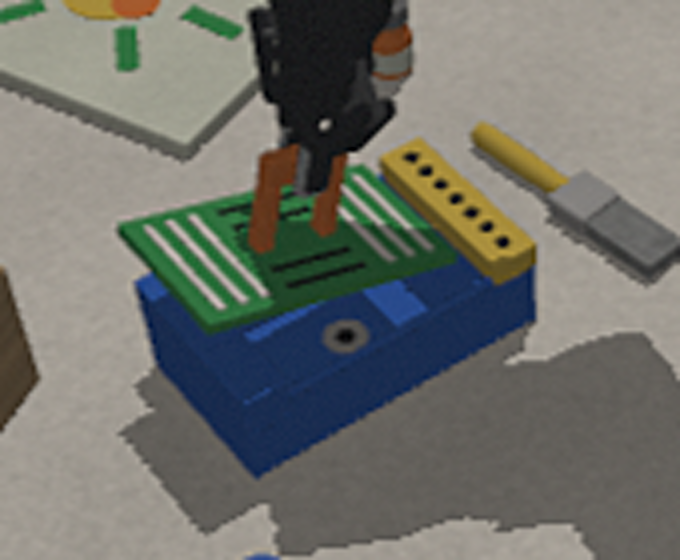

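```bash
python3 - <<'E'
from plant import env
from h import *
s=env.get_state();where(s)
T=toolT(s)
P=np.array([[95,56,8],[95,-56,8],[-95,-56,8],[-95,56,8]],float)
L=np.c_[HH-P[:,2],P[:,1],P[:,0]]; W=L@T[:3,:3].T+T[:3,3]
p=env.capture("scene");k=6
q=((proj(p,W)-[195,130]+.5)*k).astype(int)
c=cv2.resize(p["color"][130:220,195:310,::-1],None,fx=k,fy=k,interpolation=cv2.INTER_CUBIC); cv2.polylines(c,[q],True,(0,0,255),1)
cv2.imwrite("pics/s7.png",c)
p=env.capture("top");k=6
q=((proj(p,W)-[345,145]+.5)*k).astype(int)
c=cv2.resize(p["color"][145:245,345:430,::-1],None,fx=k,fy=k,interpolation=cv2.INTER_CUBIC); cv2.polylines(c,[q],True,(0,0,255),1)
cv2.imwrite("pics/t7.png",c)
print(go(s,60,53,16,dy=-.4))
E
```

```text
t7.35 a [58.5 -1.5 88.5] b [-124.    -1.8  141.6] pitch16.23 yaw0.09 roll0.05 F [-0.4 -0.3 -1.8] tau [ 0.   -0.32  0.01] w12.8
(array([0.034 , 0.0012, 0.0112]), array([ 0.0016, -0.004 , -0.0004]))
```

View pics/s7.png

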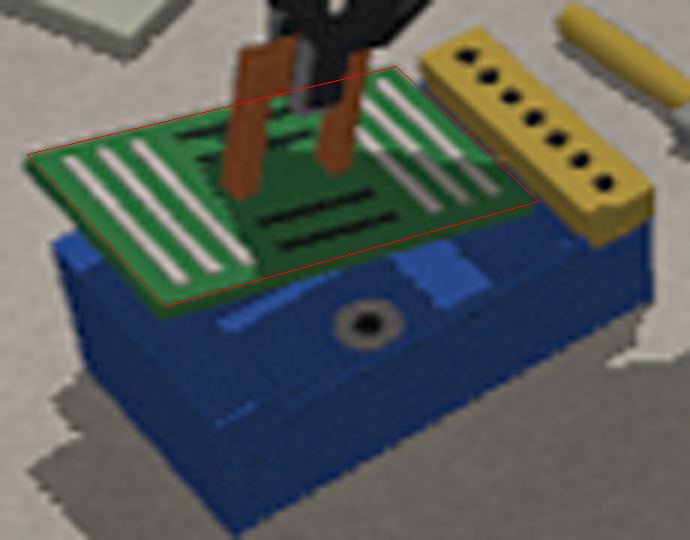

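View pics/t7.png

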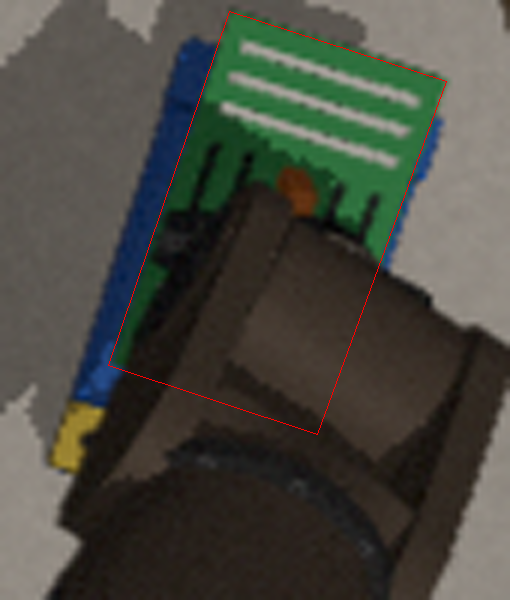

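```bash
python3 -m handwheel '[[1,[0.01,0.001,0.003],[0,-0.002,0]],[1,[0.02,0.001,0.007],[0,-0.003,0]],[1,[0.03,0.001,0.01],[0,-0.004,0]],[1,[0.0335,0.001,0.011],[0,-0.004,0]],[1,[0.0335,0.001,0.011],[0,-0.004,0]]]'
python3 - <<'E'
from plant import env
from h import *
s=env.get_state();where(s); print(go(s,80,47.3,16,dy=-.4),go(s,108,39.5,16,dy=-.4))
E
```

```text
time: 7.87
eef_pos: [566.8, -213.3, 126.5]
tool_rot: [-0.089, 0.789, -0.118, -0.596]
ft_force: [-0.1, 0.0, -2.3]
grip_width: 12.5
t7.87 a [60.5 -0.3 52.4] b [-122.3   -0.5  104.4] pitch15.90 yaw0.06 roll0.03 F [ 0.1  0.  -2.3] tau [-0.05 -0.34  0.04] w12.5
(array([-0.0006, -0.    ,  0.0202]), array([ 0.001 ,  0.0017, -0.0002])) (array([-0.0008, -0.0001,  0.0493]), array([ 0.001 ,  0.0017, -0.0002]))
```

Entry under the block along the panel's axis.

```bash
python3 -m handwheel '[[1,[-0.0004,0,0.006],[0,0.0015,0]],[1,[-0.0006,0,0.013],[0,0.0015,0]],[1,[-0.0006,0,0.02],[0,0.0015,0]],[1,[-0.0006,0,0.026],[0,0.0015,0]],[1,[-0.0006,0,0.03],[0,0.0015,0]]]'
python3 - <<'E'
from plant import env
from h import *
s=env.get_state();where(s); print(go(s,107.5,39.5,16,dy=-.4))
E
```

```text
time: 8.28
eef_pos: [538.2, -204.5, 118.9]
tool_rot: [-0.089, 0.79, -0.118, -0.595]
ft_force: [0.6, -0.4, -2.9]
grip_width: 12.7
t8.28 a [90.4 -0.3 44.7] b [-92.3  -0.5  97. ] pitch15.98 yaw0.06 roll0.03 F [-0.6  0.2 -2.9] tau [ 0.02 -0.27  0.01] w12.7
(array([ 0.0002, -0.    ,  0.0179]), array([ 0.001 ,  0.0003, -0.0002]))
```

```bash
python3 -m handwheel '[[1,[0,0,0.006],[0,0,0]],[1,[0,0,0.012],[0,0,0]],[1,[0,0,0.016],[0,0,0]],[1,[0,0,0.0175],[0,0,0]],[1,[0,0,0.0175],[0,0,0]]]'
python3 - <<'E'
from plant import env
from h import *
s=env.get_state();where(s); print(go(s,108.5,39,11,dy=-.4))
E
```

```text
time: 8.7
eef_pos: [521.8, -199.5, 114.0]
tool_rot: [-0.089, 0.79, -0.118, -0.595]
ft_force: [0.9, 0.2, -3.1]
grip_width: 12.9
t8.70 a [107.5  -0.2  39.8] b [-75.2  -0.4  92.1] pitch15.97 yaw0.05 roll0.02 F [-0.8 -0.5 -3.1] tau [ 0.07 -0.35 -0.01] w12.9
(array([ 0.0089, -0.0001, -0.0028]), array([ 0.0009, -0.0867, -0.0002]))
```

```bash
python3 -m handwheel '[[1,[0.002,0,-0.0007],[0,-0.02,0]],[1,[0.004,0,-0.0014],[0,-0.043,0]],[1,[0.0065,0,-0.002],[0,-0.065,0]],[1,[0.0088,0,-0.0028],[0,-0.086,0]],[1,[0.0088,0,-0.0028],[0,-0.086,0]]]'
python3 - <<'E'
from plant import env
from h import *
s=env.get_state();where(s); print(go(s,109.6,38.5,6,dy=-.4))
E
```

```text
time: 9.12
eef_pos: [527.5, -201.4, 106.2]
tool_rot: [-0.094, 0.763, -0.114, -0.629]
ft_force: [0.3, 1.1, -3.2]
grip_width: 13.1
t9.12 a [ 1.076e+02 -1.000e-01  3.900e+01] b [-78.9  -0.3  75.4] pitch11.04 yaw0.05 roll0.04 F [ 0.  -1.2 -3.2] tau [-0.02 -0.19  0.  ] w13.1
(array([ 0.0086, -0.0002, -0.0019]), array([ 0.0009, -0.088 , -0.0005]))
```

```bash
python3 -m handwheel '[[1,[0.002,0,0.0004],[0,-0.02,0]],[1,[0.004,0,0],[0,-0.043,0]],[1,[0.0065,0,-0.001],[0,-0.065,0]],[1,[0.0086,0,-0.0017],[0,-0.088,0]],[1,[0.0086,0,-0.0017],[0,-0.088,0]]]'
python3 - <<'E'
from plant import env
from h import *
s=env.get_state();where(s); print(go(s,110.3,38.,2.5,dy=-.4))
E
```

```text
time: 9.53
eef_pos: [531.3, -202.6, 97.9]
tool_rot: [-0.098, 0.735, -0.11, -0.662]
ft_force: [0.7, -0.5, -2.7]
grip_width: 12.5
t9.53 a [109.3  -0.   38.3] b [-79.7  -0.2  58. ] pitch5.96 yaw0.05 roll0.04 F [-0.8  0.3 -2.7] tau [ 0.02 -0.07  0.01] w12.5
(array([ 0.006 , -0.0002, -0.0018]), array([ 0.0009, -0.0604, -0.0007]))
```

```bash
python3 -m handwheel '[[1,[0.0015,0,0],[0,-0.015,0]],[1,[0.003,0,-0.0003],[0,-0.03,0]],[1,[0.0045,0,-0.001],[0,-0.045,0]],[1,[0.006,0,-0.0017],[0,-0.06,0]],[1,[0.006,0,-0.0017],[0,-0.06,0]]]'
python3 - <<'E'
from plant import env
from h import *
s=env.get_state();where(s); print(go(s,110.6,37.,0,dy=-.4))
E
```

```text
time: 9.95
eef_pos: [533.8, -203.4, 91.8]
tool_rot: [-0.102, 0.714, -0.107, -0.684]
ft_force: [-0.5, -0.8, -4.0]
grip_width: 12.8
t9.95 a [110.   -0.   37.8] b [-79.8  -0.2  45.9] pitch2.46 yaw0.05 roll0.05 F [ 0.3  0.9 -4. ] tau [-0.04 -0.04  0.03] w12.8
(array([ 0.0049, -0.0003, -0.0015]), array([ 0.0009, -0.0429, -0.0008]))
```

```bash
python3 -m handwheel '[[1,[0.0012,0,-0.0003],[0,-0.01,0]],[1,[0.0025,0,-0.0007],[0,-0.021,0]],[1,[0.0037,0,-0.0012],[0,-0.032,0]],[1,[0.0049,0,-0.0015],[0,-0.043,0]],[1,[0.0049,0,-0.0015],[0,-0.043,0]]]'
python3 - <<'E'
from plant import env
from h import *
s=env.get_state();where(s); print(go(s,110.6,35.5,0,dy=-.4))
E
```

```text
time: 10.37
eef_pos: [535.7, -204.0, 86.7]
tool_rot: [0.104, -0.699, 0.104, 0.7]
ft_force: [0.4, 0.3, -3.7]
grip_width: 12.8
t10.37 a [110.4   0.   36.8] b [-79.6  -0.1  36.6] pitch-0.05 yaw0.05 roll0.05 F [-0.3 -0.4 -3.7] tau [0.01 0.02 0.02] w12.8
(array([ 0.0012, -0.0003,  0.0003]), array([ 0.0009,  0.001 , -0.0008]))
```

```bash
python3 -m handwheel '[[1,[0.0006,0,0],[0,0,0]],[1,[0.0012,0,0],[0,0,0]],[1,[0.0012,0,0],[0,0,0]]]'
python3 - <<'E'
from plant import env
from h import *
where(env.get_state())
E
python3 -m handwheel '[[1,[0.0005,0,0],[0,0,0]],[1,[0.001,0,0],[0,0,0]],[1,[0.001,0,0],[0,0,0]]]'
python3 - <<'E'
from plant import env
from h import *
where(env.get_state())
p=env.capture("scene");cv2.imwrite(f"pics/s8.png",cv2.resize(p["color"][100:230,180:320,::-1],None,fx=4,fy=4,interpolation=cv2.INTER_CUBIC))
E
```

```text
time: 10.62
eef_pos: [535.6, -204.0, 85.4]
tool_rot: [0.104, -0.699, 0.104, 0.7]
ft_force: [-0.0, 0.1, -2.6]
grip_width: 12.8
t10.62 a [110.4  -0.   35.5] b [-79.6  -0.2  35.3] pitch-0.06 yaw0.05 roll0.04 F [ 0.1 -0.1 -2.6] tau [0.08 0.02 0.02] w12.8
time: 10.87
eef_pos: [535.6, -204.0, 85.0]
tool_rot: [0.104, -0.699, 0.105, 0.7]
ft_force: [-2.4, 1.3, 5.7]
grip_width: 13.0
t10.87 a [110.5   0.   35.1] b [-79.5  -0.2  35. ] pitch-0.03 yaw0.05 roll0.05 F [ 2.7 -0.5  5.7] tau [-0.07 -0.3  -0.03] w13.0
```

View pics/s8.png

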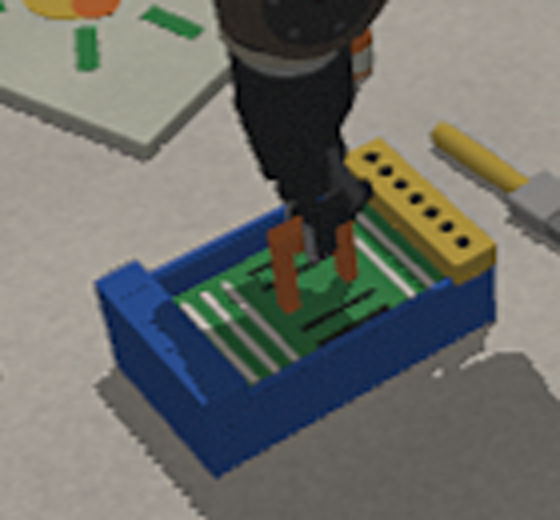

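```bash
python3 -m handwheel '[[1,[0.0001,0,0],[0,0,0]],[1,[0.0001,0,0],[0,0,0]],[1,[0.0001,0,0],[0,0,0]],[1,[0.0001,0,0],[0,0,0]]]'
python3 - <<'E'
from plant import env
from h import *
where(env.get_state())
E
python3 -m handwheel '[[1,[0.0001,0,-0.001],[0,0,0]],[1,[0.0001,0,-0.002],[0,0,0]],[1,[0.0001,0,-0.003],[0,0,0]],[1,[0.0001,0,-0.003],[0,0,0]]]'
python3 - <<'E'
from plant import env
from h import *
where(env.get_state())
E
```

```text
time: 11.25
eef_pos: [535.6, -204.0, 85.1]
tool_rot: [0.104, -0.699, 0.105, 0.7]
ft_force: [-2.4, -0.6, 2.3]
grip_width: 12.6
t11.25 a [110.4   0.   35.1] b [-79.6  -0.1  35. ] pitch-0.02 yaw0.05 roll0.05 F [2.2 1.3 2.3] tau [-0.07 -0.11  0.04] w12.6
time: 11.58
eef_pos: [538.6, -204.9, 85.0]
tool_rot: [0.104, -0.699, 0.105, 0.7]
ft_force: [-3.3, 1.1, 4.2]
grip_width: 12.7
t11.58 a [107.3   0.   35.1] b [-82.7  -0.1  35. ] pitch-0.01 yaw0.05 roll0.05 F [ 3.5 -0.1  4.2] tau [-0.03 -0.34 -0.04] w12.7
```

```bash
python3 -m handwheel '[[1,[-0.0001,0,-0.001],[0,0,0]],[1,[-0.0001,0,-0.002],[0,0,0]],[1,[-0.0001,0,-0.003],[0,0,0]],[1,[-0.0001,0,-0.004],[0,0,0]],[1,[-0.0001,0,-0.004],[0,0,0]]]'
python3 - <<'E'
from plant import env
from h import *
where(env.get_state())
E
python3 -m handwheel '[[1,[0,0,-0.0008],[0,0,0]],[1,[0,0,-0.0016],[0,0,0]],[1,[0,0,-0.002],[0,0,0]],[1,[0,0,-0.002],[0,0,0]]]'
python3 - <<'E'
from plant import env
from h import *
where(env.get_state())
E
```

```text
time: 12.0
eef_pos: [542.7, -206.2, 85.0]
tool_rot: [0.104, -0.699, 0.105, 0.699]
ft_force: [-0.0, 1.5, 0.6]
grip_width: 13.0
t12.00 a [1.029e+02 1.000e-01 3.500e+01] b [-87.1  -0.1  35. ] pitch0.00 yaw0.05 roll0.05 F [ 0.5 -1.4  0.6] tau [-0.06 -0.02  0.02] w13.0
time: 12.33
eef_pos: [544.8, -206.8, 85.0]
tool_rot: [-0.104, 0.699, -0.105, -0.699]
ft_force: [-2.1, 1.0, 2.0]
grip_width: 13.1
t12.33 a [100.8   0.   35. ] b [-89.2  -0.1  35.1] pitch0.01 yaw0.05 roll0.05 F [ 2.3 -0.3  2. ] tau [ 0.02 -0.2   0.03] w13.1
```

```bash
cat > w.py <<'E'
from plant import env
from h import *
where(env.get_state())
E
python3 -m handwheel '[[1,[-0.0001,0,-0.0008],[0,0,0]],[1,[-0.0001,0,-0.0015],[0,0,0]],[1,[-0.0001,0,-0.0015],[0,0,0]]]'>/dev/null; python3 w.py
python3 -m handwheel '[[1,[0,0,-0.0008],[0,0,0]],[1,[0,0,-0.0015],[0,0,0]],[1,[0,0,-0.0015],[0,0,0]]]'>/dev/null; python3 w.py
```

```text
t12.58 a [99.   0.1 35. ] b [-91.   -0.1  35.1] pitch0.03 yaw0.05 roll0.05 F [ 0.3 -0.5  0.3] tau [-0.08  0.03  0.02] w12.9
t12.83 a [97.3  0.1 35. ] b [-92.7  -0.1  35.1] pitch0.04 yaw0.06 roll0.06 F [1.5 0.6 0.9] tau [-0.05 -0.06 -0.01] w12.7
```

```bash

python3 -m handwheel '[[1,[0,0,-0.0008],[0,0,0]],[1,[0,0,-0.0015],[0,0,0]],[1,[0,0,-0.0015],[0,0,0]]]'>/dev/null; python3 w.py
python3 -m handwheel '[[1,[0,0,-0.0008],[0,0,0]],[1,[0,0,-0.0015],[0,0,0]],[1,[0,0,-0.0015],[0,0,0]]]'>/dev/null; python3 w.py
```

```text
t13.08 a [95.7  0.1 34.9] b [-94.3  -0.1  35.1] pitch0.05 yaw0.05 roll0.06 F [ 1.1 -0.4  0.9] tau [-0.1  -0.15 -0.02] w12.4
t13.33 a [94.6  0.  35.1] b [-95.4  -0.1  35. ] pitch-0.01 yaw0.05 roll0.05 F [5.3 0.7 3.1] tau [-0.   -0.58 -0.07] w13.2
```

```bash

python3 -m handwheel '[[1,[0,0,-0.0008],[0,0,0]],[1,[0,0,-0.0012],[0,0,0]],[1,[0,0,-0.0012],[0,0,0]]]'>/dev/null; python3 w.py
python3 -m handwheel '[[1,[0,0,-0.0004],[0,0,0]],[1,[0,0,-0.0006],[0,0,0]],[1,[0,0,-0.0006],[0,0,0]]]'>/dev/null; python3 w.py
```

```text
t13.58 a [94.1  0.  35.2] b [-95.9  -0.2  34.9] pitch-0.10 yaw0.05 roll0.04 F [6.9 0.8 4.2] tau [ 0.06 -0.86 -0.06] w13.0
t13.83 a [94.2 -0.  35.4] b [-95.8  -0.2  34.8] pitch-0.18 yaw0.06 roll0.04 F [6.8 0.1 5.5] tau [ 0.08 -0.81 -0.03] w12.9
```

```bash

python3 -m handwheel '[[1,[-0.0002,0,-0.0012],[0,0.002,0]],[1,[-0.0003,0,-0.002],[0,0.003,0]],[1,[-0.0003,0,-0.002],[0,0.003,0]],[1,[-0.0003,0,-0.002],[0,0.003,0]]]'>/dev/null; python3 w.py
```

```text
t14.17 a [93.1 -0.1 35.5] b [-96.9  -0.2  35.1] pitch-0.14 yaw0.05 roll0.02 F [7.7 0.4 4.4] tau [ 0.12 -1.07 -0.  ] w12.7
```

```bash

python3 -m handwheel '[[1,[-0.0003,0,-0.001],[0,0.002,0]],[1,[-0.0003,0,-0.0016],[0,0.003,0]],[1,[-0.0003,0,-0.0016],[0,0.003,0]],[1,[-0.0003,0,-0.0016],[0,0.003,0]]]'>/dev/null; python3 w.py
python3 -m handwheel '[[1,[-0.0001,0,-0.0012],[0,0.002,0]],[1,[-0.0001,0,-0.0012],[0,0.002,0]],[1,[-0.0001,0,-0.0012],[0,0.002,0]]]'>/dev/null; python3 w.py
```

```text
t14.50 a [92.7 -0.1 35.5] b [-97.3  -0.3  35.1] pitch-0.14 yaw0.06 roll0.01 F [9.7 0.7 4.1] tau [ 0.18 -1.21 -0.13] w12.3
t14.75 a [92.7 -0.1 35.6] b [-97.3  -0.3  35. ] pitch-0.18 yaw0.05 roll-0.00 F [9.  0.7 5.5] tau [ 0.21 -1.33 -0.04] w13.0
```

```bash

python3 -m handwheel '[[0.2,[0,0,-0.001],[0,0.002,0]],[0.2,[0,0,-0.001],[0,0.002,0]],[0.2,[0,0,-0.001],[0,0.002,0]],[0.2,[0,0,-0.001],[0,0.002,0]]]'; python3 w.py
python3 - <<'E'
from plant import env
from h import *
p=env.capture("wrist");cv2.imwrite("pics/w9.png",p["color"][:,:,::-1])
p=env.capture("scene");cv2.imwrite(f"pics/s9.png",cv2.resize(p["color"][100:230,180:320,::-1],None,fx=4,fy=4,interpolation=cv2.INTER_CUBIC))
E
```

```text
time: 15.08
eef_pos: [554.0, -209.5, 85.4]
tool_rot: [0.104, -0.699, 0.104, 0.7]
ft_force: [0.4, -0.0, 0.7]
grip_width: 34.3
t15.08 a [91.3 -0.1 35.4] b [-98.7  -0.3  35.3] pitch-0.03 yaw0.05 roll0.00 F [-0.4 -0.1  0.7] tau [-0.03 -0.01 -0.01] w34.3
```

View pics/w9.png

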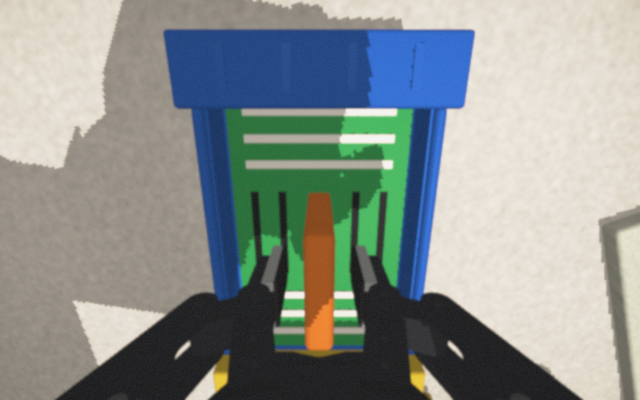

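View pics/s9.png

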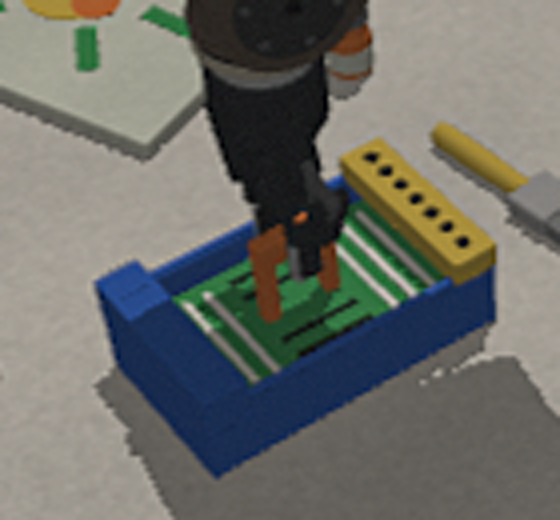

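```bash
python3 - <<'E'
import cv2,numpy as np
from plant import env
from h import *
s=env.get_state();where(s)
p=env.capture("wrist");s2=env.get_state();where(s2)
cv2.imwrite("pics/w10.png",p["color"][:,:,::-1])
# white rib vertical edges profile in column 260-380 using gradient
def prof(f):
    im=cv2.imread(f).astype(float); h=im[:,:,2]/(im.sum(2)+1) # red fraction: white .33, green lower
    return h
for f in ("w4","w5","w9","w10"):
    h=prof(f"pics/{f}.png"); out=[]
    for c0,c1 in ((255,300),(335,385)):
        pr=h[85:180,c0:c1].mean(1); t=.25
        cr=[85+i+(t-pr[i])/(pr[i+1]-pr[i]) for i in range(len(pr)-1) if (pr[i]-t)*(pr[i+1]-t)<0]
        out.append(np.round(cr,2))
    print(f,out)
E
```

```text
t15.18 a [91.4 -0.1 35.4] b [-98.6  -0.3  35.2] pitch-0.05 yaw0.06 roll-0.00 F [0.2 0.1 0.5] tau [-0.02 -0.02  0.03] w34.2
t15.23 a [91.5 -0.1 35.4] b [-98.5  -0.3  35.2] pitch-0.06 yaw0.06 roll0.00 F [-0.1  0.1  0.6] tau [-0.05 -0.03 -0.02] w34.2
w4 [array([ 97.6 , 109.75, 125.49, 137.44, 152.04, 163.42]), array([ 97.52, 109.64, 125.43, 137.44, 152.06, 163.41])]
w5 [array([ 97.62, 109.86, 125.7 , 137.5 , 152.22, 163.71]), array([ 97.6 , 109.88, 125.61, 137.51, 152.07, 163.53])]
w9 [array([107.35, 116.86, 132.39, 144.17, 158.42, 169.83]), array([107.14, 116.85, 132.43, 144.23, 158.4 , 169.79])]
w10 [array([106.72, 116.6 , 132.19, 143.83, 158.2 , 169.58]), array([106.53, 116.62, 132.2 , 143.88, 158.19, 169.57])]
```

```bash

python3 -m handwheel '[[0.2,[-0.01,0,0],[0,0,0]],[0.2,[-0.03,0,0],[0,0,0]],[0.2,[-0.06,0,0],[0,0,0]],[0.2,[-0.09,0,0],[0,0,0]],[0.2,[-0.12,0,0],[0,0,0]]]'
python3 -m handwheel '[[0.2,[-0.03,0,0.0],[0,0,0]],[0.2,[-0.03,0,0],[0,0,0]],[0.2,[-0.03,0,0],[0,0,0]],[0.2,[-0.03,0,0],[0,0,0]]]'
python3 - <<'E'
from plant import env
from h import *
s=env.get_state();where(s)
p=env.capture("wrist");cv2.imwrite("pics/w11.png",p["color"][:,:,::-1])
p=env.capture("scene");cv2.imwrite(f"pics/s11.png",cv2.resize(p["color"][100:230,180:320,::-1],None,fx=4,fy=4,interpolation=cv2.INTER_CUBIC))
cv2.imwrite("pics/s11f.png",p["color"][:,:,::-1])
E
```

```text
time: 15.65
eef_pos: [553.7, -209.4, 207.4]
tool_rot: [0.104, -0.699, 0.104, 0.7]
ft_force: [-0.4, 0.4, -0.1]
grip_width: 34.1
time: 15.98
eef_pos: [553.4, -209.2, 237.3]
tool_rot: [0.104, -0.699, 0.104, 0.7]
ft_force: [-0.2, -0.4, -0.2]
grip_width: 34.3
t15.98 a [ 91.9  -0.3 187.4] b [-98.1  -0.5 187.2] pitch-0.06 yaw0.06 roll-0.00 F [ 0.   0.5 -0.2] tau [ 0.04  0.05 -0.04] w34.3
```

View pics/w11.png

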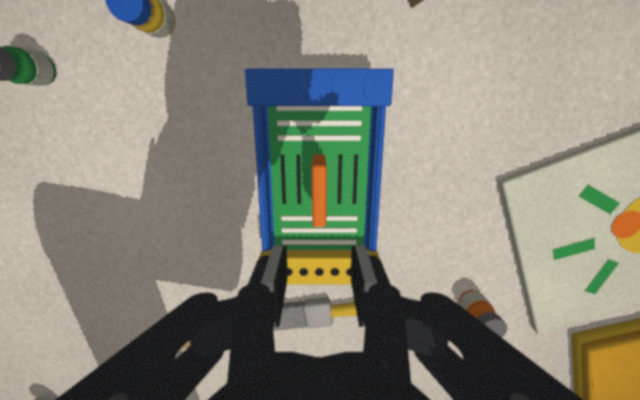

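View pics/s11.png

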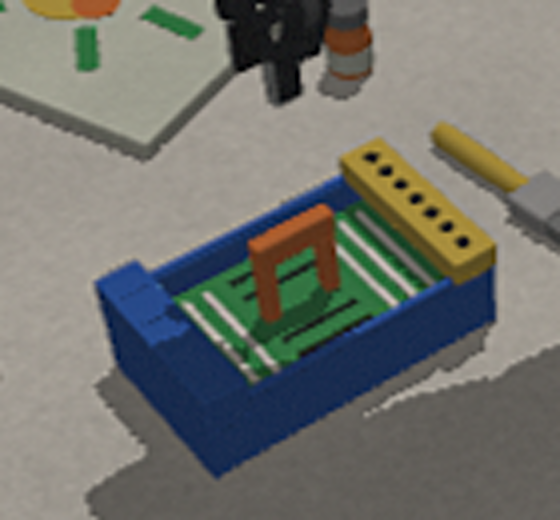

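```bash
python3 - <<'E'
from plant import env
print(env.finish_job()); print(env.get_state()["time"])
E
```

```text
the job is handed in; nothing more can be done
None
the job is handed in; nothing more can be done
```

The panel is back in the tub and released: flat on the ledges, centred and square, and bearing on the strip as far as I could measure. I handed the job in at about 16 s of the 70 s allowed. No verdict was reported.

- **Fitting:** I gripped the orange bar, tilted the panel 16° and slid one end in to x ≈ 107.5 mm under the yellow block, with the other end about 92 mm up. I then let it down flat with no contact felt until both ends were on the ledges at 35 mm.
- **Pressing:** Sliding back, the strip first resisted at about x = -94 mm. I pushed on to about -97.3 mm, where the sideways force on the hand was about 9 N. Allowing for friction, that is roughly 2–3 mm into the strip.
- **Last checks:** The wrist picture puts the panel's lip end at about -95.3 mm after release, so the strip should still be pressed in by about 1 mm. The last pictures show the panel flat, centred and square, and the arm was clear and read no load.
- **Not confirmed:** The strip's actual compression cannot be seen. The 1 mm comes from force and picture measurements and is good to about 0.4 mm. It is a little more than the roughly 0.7 mm I would expect friction alone to hold. I did not measure the pots, cup and brushes again at the end, but I kept the arm and panel clear of them throughout.

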